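Empty the clamp tub and tidy the battery bench

ROBOT

A 6-joint arm with a two-finger parallel gripper is mounted at the origin on the work surface. World frame = base frame: x ahead of the robot, y to its left, z up, the work surface at z = 0. Lengths are in m, angles in rad, forces in N, time in s.
With the tool pointing down it reaches from about 0.275 to 0.85 m from the base axis. Payload 5.2 kg.
Tool frame: the origin (TCP) lies midway between the tips of the shut fingers; the grasp point (between the pads) lies 19 mm behind it; z points along the fingers, y is the line along which they close (so a half turn about z gives the same grasp; the last joint's range is limited). The gripper opens to 85 mm and grips with 20 to 120 N. Pads are 22 mm wide; open, the fingers measure 114 mm over their backs; the gripper's body (76 mm by 85 mm) begins 54 mm behind the grasp point. The pads swing forward as they close: fully open they stand 13 mm farther back than shut.
Start: joints at [-1.43, 0.259, 1.535, -0, 1.348, -0.203], TCP at [0.185, -0.518, 0.231] pointing down, gripper open.
Joint ranges: [-3.14, 3.14], [-0.91, 2.08], [0.19, 2.58], [-1.22, 4.36], [0.22, 2.71], [-3.12, 3.12]. Speed limits (rad/s): [2.57, 2.57, 3.14, 3.14, 3.14, 3.14].

INTERFACE

Orientations are given as a rotation vector (axis times angle).
In Python, from bench import telemetry, optics, manip gives the robot as it stands.
- The arm moves only by the tool send_rows, never from a script. Its argument "deltas" is a list of rows, each a list of 6 numbers: the shift along the tool's x, y, z normalised to -1 to 1, where 1 is 100 mm, then the turn, a rotation vector about the tool's x, y, z normalised to -1 to 1, where 1 is 2 rad. A call has 1 to 8 rows; each row shifts and turns the commanded pose from where the row before left it, along the tool's axes as they then stand; what a row does not reach is not made up. A row lasts 1/8 s, in which the tool goes at most 62.5 mm and 10.7 degrees, less where a joint would pass 70% of its speed; a pose out of reach is approached as far as the arm can. A call with a number of a shift or a turn outside -1 to 1 is refused whole. A call with a gripper value outside its range is refused whole. "grip" is the opening, from 0 (shut) to 1 (fully open), set as the call begins (left out, the last holds). The fingers move at their own pace and stop on an object; "newtons" is the grip in N (left out, the last holds). Time passes only in rows, so rows that do not move let the fingers close. It gives the time, the measured TCP pose, the force, the opening and the grip force at its end, in the units of the state.
- telemetry.sense(): the state, without advancing time (a new reading comes with each control period).
- optics.get_image(name): name is "side" or "top" or "wrist"; returns a dict with "frame" (480x640x3 uint8, red, green, blue), "intrinsics" (3x3 intrinsics, pixels), "k1" (the pictures are not rectified: a ray, as slopes to the right and down, at radius r is drawn at 1 + k1 r^2 times it, then the intrinsics apply), "extrinsics" (4x4, takes a point from camera to world coordinates); the wrist camera has in their place "T_tool_cam" (4x4, takes a point from camera to tool coordinates, whose origin is the TCP and whose axes are the flange's). Camera axes: x right, y up, looking along -z (the intrinsics and any distortion apply to the point x, -y, -z); pixel columns grow to the right and rows downward; lengths in m; the calibration is good to about 2 mm. A picture is of the moment at which its call begins: read the wrist's pose just before it. There is no depth.
- manip.finish_job(): hands the job in; it is judged then, once.
The state is a dict: "time_s": time; "q": joint angles; "qvel": joint speeds; "joint_torque": joint torques, N m; "eef_pos": TCP position; "tool_rot": TCP orientation; "force": force on the tool from outside, world axes, zero at the start; "moment": the same for the moment, N m; "width": finger opening in m; "gripper_force": force on a finger pad.
Only numpy, scipy, OpenCV 4.12 (cv2) and the standard library are available. Lean on these libraries where they do the work, as an engineer would, in place of code of your own. Each camera call takes 0.05 s, during which the arm holds its last target. There are 200 camera calls.

TASK

Tidy up after the battery service: carry the orange tub over to the blue tray, tip it so that all the brass terminal clamps fall into the tray, and only then stand the empty tub upright in the middle of its white tile again. Lay every steel hold-down bracket flat in a compartment of the red caddy, one per compartment and lengthwise (rib up, either end first), and push the scrap plywood on the green deck off its far edge, without lifting it, so that every piece drops into the grey bin. Leave the small blue grease jar where it stands; the order of the three jobs is free.

Things in the scene. Friction and masses are not known exactly. Their poses are not given: they have to be found in the camera images.
- tub_mid (a point): Orange open tub, 165 mm long (own x, from -85 to +80), 112 wide, 72 high, 0.13 kg; point: 36 mm above its underside, z up. Its own -x side is a chute rising 35 deg from the floor (at own x +10 mm) to a lip (at x -85, 72 mm up): the clamps slide out over it once tipped 70 to 90 deg towards -x about the handle. Other walls upright. Starts upright on the tile, handle to the robot's left.
- tub_grip (a point): Middle of the tub's handle: a straight black bar, level, pointing sideways from the tub along own +y, from 56 to 136 mm from the tub's centre line; 14 mm thick (own x), 26 mm high, its middle 50 mm above the tub's underside. Grip it across own x, at this point (own x 0, y 96 mm). Axes as tub_mid.
- tile: White ceramic tile, fixed, 180 x 180 x 8 mm; origin at the centre of its underside (its top is 8 mm above).
- tray: Blue open tray, fixed, 170 (x) x 180 (y) mm outside, walls 50 mm high and 4 mm thick; origin at the centre of its underside.
- caddy: Low red tool caddy, fixed, 158 (x) x 202 (y) mm, walls 22 mm high, floor 4 mm thick; origin at the centre of its underside. Three compartments side by side along y, each 150 mm (along x) by 62 mm (along y), with 4 mm dividers.
- deck: Raised deck of green plywood, fixed, top board 220 (x) x 200 (y) mm, its top 120 mm above the table; origin at table height under its centre. Its far edge (+x) overhangs the grey bin.
- deck_edge (a point): Middle of the deck's far (+x) top edge, 110 mm from the deck's centre; axes as the deck: the scrap is pushed along +x over this edge.
- bin: Grey open scrap bin, fixed, 200 (x) x 200 (y) mm, 90 mm high, walls 4 mm, standing on the table just beyond the deck's far edge; origin at the centre of its underside.
- slot1 (a point): Centre of the floor of caddy compartment 1 (4 mm above the table); x along the compartment's length, z up.
- bracket1_mid (a point): Steel hold-down bracket 1 (if present; 2 or 3 are): flat plate 126 (own x) x 44 (own y) x 5 mm with an upright rib 60 mm long (own x), 10 mm thick, its top 39 mm above the underside, along its middle; 0.12 kg. This point is on the rib's middle, 20 mm above the underside. Grip the rib across own y. Lies rib up on the table at the start.
- clamp1_mid (a point): Brass terminal clamp 1 (if present; 2 or 3 are), a chunky piece 50 x 26 x 24 mm, 0.035 kg, inside the tub at the start; this point is near its centre.
- slot2 (a point): Centre of the floor of caddy compartment 2 (4 mm above the table); x along the compartment's length, z up.
- bracket2_mid (a point): Steel hold-down bracket 2 (if present; 2 or 3 are): flat plate 126 (own x) x 44 (own y) x 5 mm with an upright rib 60 mm long (own x), 10 mm thick, its top 39 mm above the underside, along its middle; 0.12 kg. This point is on the rib's middle, 20 mm above the underside. Grip the rib across own y. Lies rib up on the table at the start.
- clamp2_mid (a point): Brass terminal clamp 2 (if present; 2 or 3 are), a chunky piece 50 x 26 x 24 mm, 0.035 kg, inside the tub at the start; this point is near its centre.
- slot3 (a point): Centre of the floor of caddy compartment 3 (4 mm above the table); x along the compartment's length, z up.
- bracket3_mid (a point): Steel hold-down bracket 3 (if present; 2 or 3 are): flat plate 126 (own x) x 44 (own y) x 5 mm with an upright rib 60 mm long (own x), 10 mm thick, its top 39 mm above the underside, along its middle; 0.12 kg. This point is on the rib's middle, 20 mm above the underside. Grip the rib across own y. Lies rib up on the table at the start.
- clamp3_mid (a point): Brass terminal clamp 3 (if present; 2 or 3 are), a chunky piece 50 x 26 x 24 mm, 0.035 kg, inside the tub at the start; this point is near its centre.
- offcut1_mid (a point): Scrap plywood offcut 1 (if present; 1 or 2 are), a loose piece 95 (own x) x 75 (own y) x 16 mm, 0.09 kg, lying on the deck; this point is its centre, z up.
- offcut2_mid (a point): Scrap plywood offcut 2 (if present; 1 or 2 are), a loose piece 95 (own x) x 75 (own y) x 16 mm, 0.09 kg, lying on the deck; this point is its centre, z up.
- grease: Bystander: a small blue grease jar with a black lid, 52 mm across and 45 mm tall; to be left alone. Origin near the middle of its underside.

How it is judged:
On the way, in this order (a step that is already met when the one before it is completed fails the run):
1. the tub is tipped over the tray (angle between tub_mid's own z axis and vertical above 0.6 rad and horizontal distance between tub_mid and tray below 0.17 m and height (world z) of tub_mid above 0.06 m), for 0.1 s.
2. every clamp lies in the tray (x of clamp1_mid in the frame of tray between -0.083 and 0.083 m and y of clamp1_mid in the frame of tray between -0.088 and 0.088 m and z of clamp1_mid in the frame of tray between 0 and 0.05 m and x of clamp2_mid in the frame of tray between -0.083 and 0.083 m and y of clamp2_mid in the frame of tray between -0.088 and 0.088 m and z of clamp2_mid in the frame of tray between 0 and 0.05 m and x of clamp3_mid in the frame of tray between -0.083 and 0.083 m and y of clamp3_mid in the frame of tray between -0.088 and 0.088 m and z of clamp3_mid in the frame of tray between 0 and 0.05 m), for 0.2 s.
3. the empty tub stands upright in the middle of the tile (horizontal distance between tub_mid and tile below 0.045 m and angle between tub_mid's own z axis and vertical below 0.1 rad and height (world z) of tub_mid between 0.038 and 0.052 m), for 0.3 s.
At the end, for the whole second after the job is handed in: All clamps in the tray, below its rim; tub upright (0.1 rad) on the tile, centres within 45 mm; each bracket flat (0.12 rad) on a compartment floor, centred within 18 mm lengthwise and 15 mm across, lengthwise within 0.2 rad; offcut centres inside the bin, under 95 mm high (all of step 2 and all of step 3 and ((x of bracket1_mid in the frame of slot1 between -0.018 and 0.018 m and y of bracket1_mid in the frame of slot1 between -0.015 and 0.015 m) or (x of bracket1_mid in the frame of slot2 between -0.018 and 0.018 m and y of bracket1_mid in the frame of slot2 between -0.015 and 0.015 m) or (x of bracket1_mid in the frame of slot3 between -0.018 and 0.018 m and y of bracket1_mid in the frame of slot3 between -0.015 and 0.015 m)) and z of each of bracket1_mid, bracket2_mid, bracket3_mid in the frame of caddy below 0.03 m and angle between each of bracket1_mid, bracket2_mid, bracket3_mid's own z axis and vertical below 0.12 rad and angle between the x axis of each of bracket1_mid, bracket2_mid, bracket3_mid and the x axis of caddy, either way round below 0.2 rad and ((x of bracket2_mid in the frame of slot1 between -0.018 and 0.018 m and y of bracket2_mid in the frame of slot1 between -0.015 and 0.015 m) or (x of bracket2_mid in the frame of slot2 between -0.018 and 0.018 m and y of bracket2_mid in the frame of slot2 between -0.015 and 0.015 m) or (x of bracket2_mid in the frame of slot3 between -0.018 and 0.018 m and y of bracket2_mid in the frame of slot3 between -0.015 and 0.015 m)) and ((x of bracket3_mid in the frame of slot1 between -0.018 and 0.018 m and y of bracket3_mid in the frame of slot1 between -0.015 and 0.015 m) or (x of bracket3_mid in the frame of slot2 between -0.018 and 0.018 m and y of bracket3_mid in the frame of slot2 between -0.015 and 0.015 m) or (x of bracket3_mid in the frame of slot3 between -0.018 and 0.018 m and y of bracket3_mid in the frame of slot3 between -0.015 and 0.015 m)) and x of offcut1_mid in the frame of bin between -0.1 and 0.1 m and y of offcut1_mid in the frame of bin between -0.1 and 0.1 m and height (world z) of each of offcut1_mid, offcut2_mid below 0.095 m and x of offcut2_mid in the frame of bin between -0.1 and 0.1 m and y of offcut2_mid in the frame of bin between -0.1 and 0.1 m); the robot touches nothing.
It fails at once if the grease jar is moved by more than 30 mm (distance of grease from where it was at the start of the episode above 0.03 m).
It fails at once if an offcut is lifted off the deck (its centre more than 40 mm above where it lay) (height (world z) of any of offcut1_mid, offcut2_mid above 0.168 m).
Of clamp1, clamp2, clamp3 only 2 to 3 are there at a start; the rules pass over those that are not, and their reading is None.
Of bracket1, bracket2, bracket3 only 2 to 3 are there at a start; the rules pass over those that are not, and their reading is None.
Of offcut1, offcut2 only 1 to 2 are there at a start; the rules pass over those that are not, and their reading is None.
At some moment in a run one of bracket1, bracket2, bracket3 may be knocked a few centimetres aside while the robot is not near it.
It also fails if it takes over 210 s, if anything falls off the work surface, if the arm or the gripper's body presses on something with over 40 N, if the wrist force passes 120 N, or if a joint passes its speed limit or range.

## Working session

There is one attempt and no reset: what is moved stays moved. The work goes in short steps, Python scripts to look and compute and a tool call to move; the robot and the scene stay as the last step left them, time stands still between calls to the robot, and variables do not carry over. Pictures are saved under pics/ and viewed, at most 14 in all, crops included, and the job is handed in when it is done.

Besides the shell and the picture viewer there is one more tool, called after "Call:" as name(argument=value, ...), one argument or row to a line, values as JSON. send_rows: Moves the arm, as the interface text tells. Its arguments: {"type":"object","properties":{"deltas":{"type":"array"},"grip":{"type":"number"},"newtons":{"type":"number"}},"required":["deltas"]}

```bash
ls; mkdir -p pics; python3 - <<'E'
from bench import telemetry, optics
import cv2, numpy as np
s=telemetry.sense(); print(s)
for n in("top","side"):
    d=optics.get_image(n); cv2.imwrite(f"pics/{n}0.png",d["frame"][:,:,::-1]); np.savez(f"pics/{n}0.npz",**d)
    print(n,d["intrinsics"],d["k1"],d["extrinsics"])
d=optics.get_image("wrist"); print(d["T_tool_cam"],d["intrinsics"],d["k1"])
E
```

```text
pics
{'time_s': 0.0, 'q': array([-1.42981897e+00,  2.59380938e-01,  1.53610760e+00, -1.55274472e-05,
        1.34798905e+00, -2.02773813e-01]), 'qvel': array([-4.34712185e-04,  8.66688910e-04,  1.30273883e-03,  2.60928810e-05,
        5.00270587e-04,  1.53902595e-03]), 'joint_torque': array([-1.29086984e-03, -4.46036625e+01, -2.90577149e+01, -3.40122597e-04,
        1.17731723e-02,  2.35836507e-05]), 'eef_pos': array([ 0.18531524, -0.51727053,  0.23044443]), 'tool_rot': array([-3.09344588e+00, -5.36991488e-01, -6.76587747e-05]), 'force': array([-0.57399168,  0.18191983,  0.20252203]), 'moment': array([-0.00840537,  0.01422588,  0.00863879]), 'gripper_force': 0.0, 'width': 0.08530008096705988}
top [[604.2925045    0.         329.71708004]
 [  0.         604.2925045  241.20085469]
 [  0.           0.           1.        ]] -0.14805315698679367 [[ 0.00561661  0.99648488 -0.08358435  0.46993789]
 [-0.99984884  0.00422081 -0.01686668  0.01168759]
 [-0.0164546   0.08366644  0.99635795  1.36085137]
 [ 0.          0.          0.          1.        ]]
side [[515.31481035   0.         313.96311018]
 [  0.         515.31481035 240.00085343]
 [  0.           0.           1.        ]] -0.11974597110889953 [[-0.97460389  0.12471814 -0.18599099  0.37346713]
 [-0.22381491 -0.51520761  0.82732581  0.88849118]
 [ 0.00735856  0.84794251  0.53003712  0.68280521]
 [ 0.          0.          0.          1.        ]]
[[ 2.65000753e-04  9.49600968e-01  3.13461212e-01  7.96723227e-02]
 [ 9.99999922e-01 -1.60345872e-04 -3.59649402e-04  1.51826028e-03]
 [-2.91261209e-04  3.13461283e-01 -9.49600937e-01 -1.42219310e-01]
 [ 0.00000000e+00  0.00000000e+00  0.00000000e+00  1.00000000e+00]] [[365.89007078   0.         312.19767832]
 [  0.         365.89007078 237.13481081]
 [  0.           0.           1.        ]] -0.07246052684271202
```

View pics/top0.png

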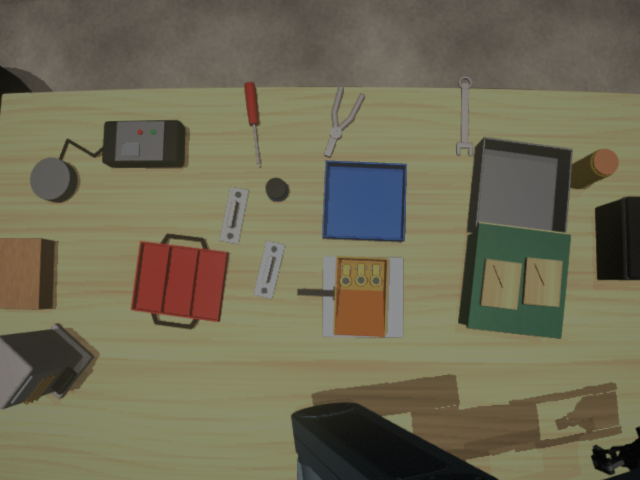

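View pics/side0.png

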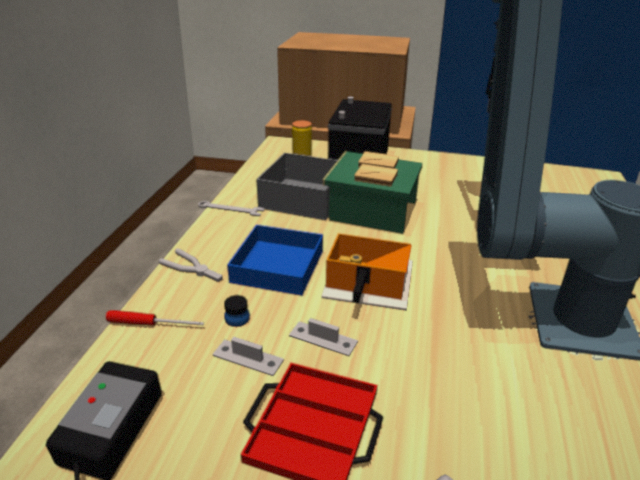

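The top view (up is +x, left is +y) shows the tub at about (361,297) with its handle to (300,292) and 3 clamps at its far end. The tray is at (365,200). There are 2 brackets at (235,215) and (270,270), and the caddy is at (180,283). The deck is at (518,280) with 2 offcuts at (500,285) and (542,283), the bin at (522,185) and the jar at (277,189). The side view agrees with this.

```bash
cat > h.py <<'E'
import cv2, numpy as np
from scipy.spatial.transform import Rotation as R
from bench import telemetry, optics
def ray(d,uv,T=None):
    K=d["intrinsics"];T=d["extrinsics"] if T is None else T
    uv=np.atleast_2d(np.float64(uv)); p=(uv-K[:2,2])/np.diag(K)[:2]
    rd=np.hypot(*p.T); r=rd.copy()
    for _ in range(20): r=rd/(1+d["k1"]*r*r)
    p*=np.where(rd>0,r/np.maximum(rd,1e-9),1)[:,None]
    v=np.c_[p[:,0],-p[:,1],-np.ones(len(p))]@T[:3,:3].T
    return T[:3,3],v
def plane(d,uv,z,T=None):
    o,v=ray(d,uv,T); return o+v*((z-o[2])/v[:,2])[:,None]
def wristT(s,d):
    M=np.eye(4);M[:3,:3]=R.from_rotvec(s["tool_rot"]).as_matrix();M[:3,3]=s["eef_pos"];return M@d["T_tool_cam"]
def mask(d,lo,hi,roi=None):
    m=cv2.inRange(cv2.cvtColor(d["frame"],cv2.COLOR_RGB2HSV),np.array(lo),np.array(hi))
    if roi: q=np.zeros_like(m);x0,y0,x1,y1=roi;q[y0:y1,x0:x1]=m[y0:y1,x0:x1];m=q
    return m
def rect(d,m,z,T=None,k=3,amin=80):
    """biggest blobs as rectangles on plane z: centre, size long/short, yaw of the long side, area px"""
    m=cv2.morphologyEx(m,cv2.MORPH_OPEN,np.ones((2,2)))
    out=[]
    for c in sorted(cv2.findContours(m,cv2.RETR_EXTERNAL,cv2.CHAIN_APPROX_NONE)[0],key=cv2.contourArea)[::-1][:k]:
        if cv2.contourArea(c)<amin: continue
        P=plane(d,c[:,0],z,T)[:,:2]; r=cv2.minAreaRect(np.float32(P*1000)); b=cv2.boxPoints(r)
        e=[b[1]-b[0],b[2]-b[1]]; L=max(e,key=np.linalg.norm); a=np.arctan2(L[1],L[0]); a=(a+np.pi/2)%np.pi-np.pi/2
        out.append((np.round(np.array(r[0])/1000,4),np.round(sorted(r[1])[::-1],1),round(float(a),3),cv2.contourArea(c)))
    return out
E
python3 - <<'E'
from h import *
d=dict(np.load("pics/top0.npz")); 
hsv=cv2.cvtColor(d["frame"],cv2.COLOR_RGB2HSV)
for n,(u,v) in dict(off=(495,275),deck=(510,325),tub=(360,320),tray=(365,200),caddy=(180,285),brk=(225,237),brk2=(262,290),tile=(395,300),table=(300,340),handle=(312,292),bin=(520,180),jar=(277,189)).items(): print(n,hsv[v,u])
E
```

```text
off [ 22  89 134]
deck [69 88 84]
tub [ 13 173 134]
tray [109 145 127]
caddy [  3 171 134]
brk [ 30   7 138]
brk2 [21 21 85]
tile [105   4 141]
table [ 32  60 140]
handle [22 45 62]
bin [23 11 95]
jar [25 48 58]
```

```bash
python3 - <<'E'
from h import *
d=dict(np.load("pics/top0.npz"))
def p(n,*a,**k):
    for r in rect(d,*a,**k): print(n,*r)
p("off",mask(d,(15,60,100),(28,140,255),(475,240,565,318)),.136,k=4)
p("deck",mask(d,(55,50,30),(85,255,255),(440,200,600,350)),.12,k=1)
p("tub",mask(d,(8,130,60),(18,255,255),(320,240,410,350)),.08,k=1)
p("tray",mask(d,(100,80,40),(125,255,255),(300,140,430,255)),.05,k=1)
p("caddy",mask(d,(0,130,50),(7,255,255),(120,230,240,330)),.022,k=1)
p("brk",mask(d,(0,0,90),(180,30,255),(215,180,295,305)),.005,k=2)
p("tile",mask(d,(0,0,110),(180,30,255),(315,250,410,345)),.008,k=2)
p("handle",mask(d,(0,0,10),(180,70,95),(290,280,336,303)),.071,k=1)
p("jar",mask(d,(0,0,10),(180,120,75),(260,175,292,205)),.045,k=1)
g=mask(d,(0,0,20),(180,40,120),(460,130,580,235)); p("bin",g,.09,k=1)
E
```

```text
off [ 0.4886 -0.4076] [94.9 75. ] -0.095 1343.5
off [ 0.4856 -0.3083] [94.9 52.7] -0.148 1042.5
off [ 0.4815 -0.3509] [92.6 14. ] -0.076 232.5
deck [ 0.4919 -0.3629] [216.4 199.1] -0.117 9512.5
tub [ 0.4578 -0.0345] [161.8 104.8] -0.036 3652.0
tray [ 0.6679 -0.044 ] [177.9 168.2] 1.531 5665.0
caddy [0.4894 0.3707] [201.5 159.3] 1.448 5722.0
brk [0.5174 0.169 ] [125.8  43.9] -0.221 1011.5
brk [0.6407 0.2508] [124.8  43.6] -0.175 958.5
tile [ 0.4571 -0.112 ] [178.5  35.7] -0.001 1052.5
tile [0.4128 0.033 ] [86.7 26.7] 0.006 369.5
handle [0.4665 0.062 ] [76.9 13. ] 1.538 179.0
jar [0.6934 0.1489] [49.2 49. ] 0.001 377.5
bin [ 0.6942 -0.387 ] [201.6 193.9] 1.445 6108.5
```

Call:
send_rows(
  deltas=[
    [0, 0, 0, 0, 0, 0.077],
    [0, 0, 0, 0, 0, 0.077],
    [0, 0, 0, 0, 0, 0.077],
    [0.39, -0.46, 0, 0, 0, 0],
    [0.39, -0.46, 0, 0, 0, 0],
    [0.39, -0.46, 0.2, 0, 0, 0],
    [0.39, -0.46, 0.2, 0, 0, 0],
    [0.39, -0.46, 0.25, 0, 0, 0],
  ],
  grip=0.3,
)

```text
time_s: 1.15
eef_pos: [0.4041, -0.3142, 0.1677]
tool_rot: [3.135, -0.186, 0.001]
force: [0.4, -0.3, 0.6]
width: 0.0255
gripper_force: 0.0
```

```bash
cat >> h.py <<'E'
import json,os
def log():
    s=telemetry.sense(); L=json.load(open("log.json")) if os.path.exists("log.json") else []
    L.append([s["q"].tolist(),s["eef_pos"].tolist(),s["tool_rot"].tolist()]); json.dump(L,open("log.json","w"))
    M=R.from_rotvec(s["tool_rot"]).as_matrix()
    print("t",round(s["time_s"],2),"p",s["eef_pos"].round(4),"yawx",round(float(np.arctan2(M[1,0],M[0,0])),3),"z",M[:,2].round(3),"q",s["q"].round(3),"F",s["force"].round(1),"w",round(s["width"],4),"g",round(s["gripper_force"],1))
    return s
def Rd(yaw,tilt=0,axis=(0,1,0)):
    """tool down, tool x at yaw, then tilted about a world axis"""
    return R.from_rotvec(tilt*np.array(axis))*R.from_euler("Z",yaw)*R.from_euler("x",np.pi)
def go(s,p,rot=None):
    """print turn (normalised, tool axes), then shift (normalised) along the axes after the turn"""
    r0=R.from_rotvec(s["tool_rot"]); rot=r0 if rot is None else rot
    print("turn",((r0.inv()*rot).as_rotvec()/2).round(3),"then shift",(rot.inv().apply(np.array(p)-s["eef_pos"])/.1).round(3))
E
python3 - <<'E'
from h import *
s=log(); go(s,[.4055,-.3095,.126],Rd(-.117))
E
```

```text
t 1.15 p [ 0.4041 -0.3142  0.1677] yawx -0.118 z [ 0.001 -0.001 -1.   ] q [-0.879  0.244  1.72   0.     1.177  0.81 ] F [ 0.4 -0.3  0.6] w 0.0255 g 0.0
turn [ 0.    -0.    -0.001] then shift [ 0.008 -0.048  0.417]
```

Call:
send_rows(
  deltas=[
    [0, -0.05, 0.2, 0, 0, 0],
    [0, 0, 0.21, 0, 0, 0],
    [0.15, 0, 0, 0, 0, 0],
    [0.2, 0, 0, 0, 0, 0],
    [0.2, 0, 0, 0, 0, 0],
    [0.2, 0, 0, 0, 0, 0],
    [0.2, 0, 0, 0, 0, 0],
    [0.2, 0, 0, 0, 0, 0],
  ],
)

```text
time_s: 2.15
eef_pos: [0.5192, -0.3248, 0.128]
tool_rot: [3.135, -0.186, 0.001]
force: [-1.3, 0.1, 0.5]
width: 0.0255
gripper_force: 0.6
```

Call:
send_rows(
  deltas=[
    [0.2, 0, 0, 0, 0, 0],
    [0.2, 0, 0, 0, 0, 0],
    [0.2, 0, 0, 0, 0, 0],
    [0.2, 0, 0, 0, 0, 0],
    [0.2, 0, 0, 0, 0, 0],
    [0.1, 0, 0, 0, 0, 0],
    [0, 0, 0, 0, 0, 0],
    [0, 0, 0, 0, 0, 0],
  ],
)

```text
time_s: 3.15
eef_pos: [0.6264, -0.3371, 0.1271]
tool_rot: [-3.136, 0.186, 0.001]
force: [-0.7, 0.0, 0.4]
width: 0.0256
gripper_force: 0.0
```

```bash
python3 - <<'E'
from h import *
s=log(); go(s,[.4085,-.398,.18],Rd(-.117))
d=optics.get_image("top"); cv2.imwrite("pics/top1.png",d["frame"][120:350,420:620,::-1].repeat(2,0).repeat(2,1))
E
```

```text
t 3.15 p [ 0.6264 -0.3371  0.1271] yawx -0.118 z [-0.001  0.    -1.   ] q [-0.65   0.619  1.232 -0.     1.291  1.039] F [-0.7  0.   0.4] w 0.0256 g 0.0
turn [-0.     0.    -0.001] then shift [-2.093  0.86  -0.529]
```

View pics/top1.png

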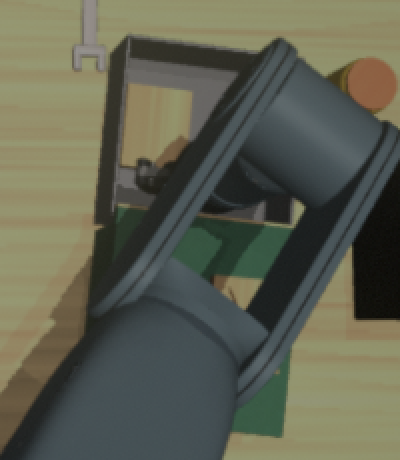

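The first offcut lies in the bin (crop around (155,125)). The second is still on the deck, so it is next.

Call:
send_rows(
  deltas=[
    [0, 0, -0.3, 0, 0, 0],
    [-0.3, 0.16, -0.23, 0, 0, 0],
    [-0.45, 0.18, 0, 0, 0, 0],
    [-0.45, 0.18, 0, 0, 0, 0],
    [-0.45, 0.17, 0, 0, 0, 0],
    [-0.45, 0.17, 0, 0, 0, 0],
    [0, 0, 0.25, 0, 0, 0],
    [0, 0, 0.28, 0, 0, 0],
  ],
)

```text
time_s: 4.2
eef_pos: [0.4072, -0.3984, 0.1277]
tool_rot: [3.134, -0.189, 0.002]
force: [0.1, -0.9, 0.7]
width: 0.0261
gripper_force: 0.0
```

Call:
send_rows(
  deltas=[
    [0.1, 0, 0, 0, 0, 0],
    [0.2, 0, 0, 0, 0, 0],
    [0.2, 0, 0, 0, 0, 0],
    [0.2, 0, 0, 0, 0, 0],
    [0.2, 0, 0, 0, 0, 0],
    [0.2, 0, 0, 0, 0, 0],
    [0.2, 0, 0, 0, 0, 0],
    [0.2, 0, 0, 0, 0, 0],
  ],
)

```text
time_s: 5.2
eef_pos: [0.5586, -0.4156, 0.1288]
tool_rot: [3.135, -0.185, 0.002]
force: [-0.9, 0.2, 0.7]
width: 0.0254
gripper_force: 0.4
```

Call:
send_rows(
  deltas=[
    [0.2, 0, 0, 0, 0, 0],
    [0.2, 0, 0, 0, 0, 0],
    [0.2, 0, 0, 0, 0, 0],
    [0.1, 0, 0, 0, 0, 0],
    [0, 0, 0, 0, 0, 0],
    [-0.3, 0, -0.3, 0, 0, 0],
    [-0.3, 0, -0.5, 0, 0, 0],
    [-0.3, 0, 0, 0, 0, 0],
  ],
  grip=0.3,
)

```text
time_s: 6.2
eef_pos: [0.5376, -0.4148, 0.2129]
tool_rot: [3.129, -0.185, 0.01]
force: [0.3, -0.1, -0.3]
width: 0.0255
gripper_force: 0.0
```

```bash
python3 - <<'E'
from h import *
s=log(); 
d=optics.get_image("side"); cv2.imwrite("pics/side1.png",d["frame"][120:330,190:440,::-1].repeat(2,0).repeat(2,1))
# kinematic model fit: h,a1,L2,a3,L3,d6, joint offsets assumed zero
from scipy.optimize import least_squares
L=json.load(open("log.json"))
def fk(q,x):
    h,a1,L2,a3,L3,d6=x
    Ry=lambda a:R.from_rotvec([0,a,0]);Rz=lambda a:R.from_rotvec([0,0,a])
    r=Rz(q[0]);p=r.apply([a1,0,h]);r=r*Ry(q[1]);p=p+r.apply([0,0,L2]);r=r*Ry(q[2]);p=p+r.apply([-a3,0,L3])
    r=r*Rz(q[3])*Ry(q[4])*Rz(q[5]);return p+r.apply([0,0,d6]),r
f=lambda x:np.concatenate([fk(q,x)[0]-p for q,p,_ in L])
o=least_squares(f,[.35,0,.4,0,.4,.25]);print(o.x.round(4),abs(o.fun).max())
for q,p,v in L[:2]:
    print(R.from_rotvec(v).as_matrix().round(2).tolist(),fk(q,o.x)[1].as_matrix().round(2).tolist())
E
```

```text
t 6.2 p [ 0.5376 -0.4148  0.2129] yawx -0.118 z [ 0.006 -0.007 -1.   ] q [-0.821  0.497  1.227 -0.     1.408  0.868] F [ 0.3 -0.1 -0.3] w 0.0255 g 0.0
[-13.4777   0.29     0.2346  -0.8858   0.5433 -14.4341] 0.09163305604264782
[[0.99, -0.12, 0.0], [-0.12, -0.99, -0.0], [0.0, 0.0, -1.0]] [[0.12, 0.99, 0.0], [0.99, -0.12, -0.0], [-0.0, 0.0, -1.0]]
[[0.99, -0.12, -0.0], [-0.12, -0.99, 0.0], [-0.0, -0.0, -1.0]] [[0.12, 0.99, -0.0], [0.99, -0.12, 0.0], [0.0, -0.0, -1.0]]
```

View pics/side1.png

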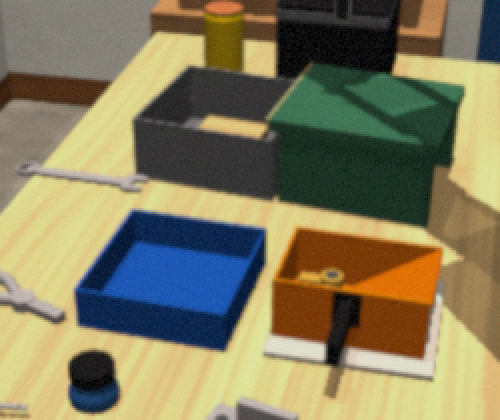

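The side crop shows the deck empty and the plywood in the bin at (232,125). A tilt test in free space next will show me the wrist kinematics.

Call:
send_rows(
  deltas=[
    [-0.3, -0.3, -0.5, 0, 0, 0],
    [-0.3, -0.3, -0.5, 0, 0, 0],
    [0, -0.4, -0.4, 0, 0, 0],
    [0, 0, 0, 0, 0.08, 0],
    [0, 0, 0, 0, 0.08, 0],
    [0, 0, 0, 0, 0.08, 0],
    [0, 0, 0, 0, 0.08, 0],
    [0, 0, 0, 0, 0, 0],
  ],
  grip=1,
)

```text
time_s: 7.25
eef_pos: [0.489, -0.3082, 0.3399]
tool_rot: [2.946, -0.182, 0.971]
force: [-0.6, 0.6, 0.2]
width: 0.0853
gripper_force: 0.0
```

```bash
python3 -c "
from h import *
log()"
```

```text
t 7.25 p [ 0.489  -0.3082  0.3399] yawx -0.125 z [ 0.59  -0.069 -0.804] q [-1.074 -0.05   1.789  0.584  1.08   0.423] F [-0.6  0.6  0.2] w 0.0853 g 0.0
```

Call:
send_rows(
  deltas=[
    [0, 0, 0, 0, -0.08, 0],
    [0, 0, 0, 0, -0.08, 0],
    [0, 0, 0, 0, -0.08, 0],
    [0, 0, 0, 0, -0.08, 0],
    [0, 0, 0, 0.08, 0, 0],
    [0, 0, 0, 0.08, 0, 0],
    [0, 0, 0, 0.08, 0, 0],
    [0, 0, 0, 0.08, 0, 0],
  ],
)

```text
time_s: 8.25
eef_pos: [0.4925, -0.311, 0.3432]
tool_rot: [-2.498, 0.149, -0.045]
force: [0.8, 0.4, -1.1]
width: 0.0854
gripper_force: 0.0
```

Call:
send_rows(
  deltas=[
    [0, 0, 0, 0, 0, 0],
  ],
)

```text
time_s: 8.38
eef_pos: [0.4916, -0.3125, 0.3392]
tool_rot: [-2.497, 0.155, -0.041]
force: [-0.2, -0.6, 0.2]
width: 0.0855
gripper_force: 0.0
```

```bash
python3 - <<'E'
from h import *
log()
from scipy.optimize import least_squares
L=json.load(open("log.json"))
def fk(q,x):
    h,a1,L2,a3,L3,d6,b1,b2=x
    Ry=lambda a:R.from_rotvec([0,a,0]);Rz=lambda a:R.from_rotvec([0,0,a])
    r=Rz(q[0]);p=r.apply([a1,b1,h]);r=r*Ry(q[1]);p=p+r.apply([0,0,L2]);r=r*Ry(q[2]);p=p+r.apply([-a3,0,L3])
    r=r*Rz(q[3])*Ry(q[4]);p=p+r.apply([0,b2,0]);r=r*Rz(q[5]-np.pi/2)*Rz(0);return p+r.apply([0,0,d6]),r
f=lambda x:np.concatenate([fk(q,x)[0]-p for q,p,_ in L]+[1e-3*(x-x0)])
x0=np.array([.35,0,.4,0,.4,.25,.05,.05])
o=least_squares(f,x0);print(o.x.round(4),abs(o.fun).max())
for q,p,v in L[-2:]:
    print(R.from_rotvec(v).as_matrix().round(2).tolist(),fk(q,o.x)[1].as_matrix().round(2).tolist())
E
```

```text
t 8.38 p [ 0.4916 -0.3125  0.3392] yawx -0.122 z [ 0.067  0.594 -0.802] q [-0.999  0.523  1.05   0.439  2.05   0.804] F [-0.2 -0.6  0.2] w 0.0855 g 0.0
[ 0.2217  0.      0.5344 -0.0602  0.4259  0.3542  0.1108  0.    ] 0.00013439888259659527
[[0.8, -0.12, 0.59], [-0.1, -0.99, -0.07], [0.59, -0.0, -0.8]] [[-0.8, 0.12, 0.59], [0.1, 0.99, -0.07], [-0.59, 0.0, -0.8]]
[[0.99, -0.1, 0.07], [-0.12, -0.8, 0.59], [-0.01, -0.6, -0.8]] [[-0.99, 0.1, 0.07], [0.12, 0.8, 0.59], [0.01, 0.6, -0.8]]
```

```bash
cat > ik.py <<'E'
from h import *
from scipy.optimize import least_squares
X=[.2217,0,.5344,-.0602,.4259,.3542,.1108]
lo=np.array([-3.14,-.91,.19,-1.22,.22,-3.12]);hi=np.array([3.14,2.08,2.58,4.36,2.71,3.12])
def fk(q):
    Ry=lambda a:R.from_rotvec([0,a,0]);Rz=lambda a:R.from_rotvec([0,0,a]);h,a1,L2,a3,L3,d6,b1=X
    r=Rz(q[0]);p=r.apply([a1,b1,h]);r=r*Ry(q[1]);p=p+r.apply([0,0,L2]);r=r*Ry(q[2]);p=p+r.apply([-a3,0,L3])
    r=r*Rz(q[3])*Ry(q[4])*Rz(q[5]+np.pi/2);return p+r.apply([0,0,d6]),r
def ik(p,rot,q0):
    def f(q):
        a,r=fk(q);return np.r_[(a-p)*5,(rot.inv()*r).as_rotvec()]
    o=least_squares(f,np.clip(q0,lo+.01,hi-.01),bounds=(lo,hi));return o.x,np.abs(o.fun).max()
def tubrot(phi,th,sg):  # tub yaw phi, tipped th towards own -x
    t=R.from_euler("Z",phi)*R.from_euler("Y",-th)
    return t,t*R.from_euler("Z",sg*np.pi/2)*R.from_euler("x",np.pi)
def tippose(phi,th,sg,lip=np.array([.03,0]),z=.15,tray=np.array([.668,-.044])):
    t,tool=tubrot(phi,th,sg); c,s=np.cos(phi),np.sin(phi);u=np.array([c,s]);v=np.array([-s,c])
    l=t.apply([-.085,-.096,.022]); g=np.r_[tray+lip[0]*u+lip[1]*v-l[:2],z]
    return g,g+tool.apply([0,0,.019]),tool
E
python3 - <<'E'
from ik import *
q00=np.array([.1,.4,1.5,0,1.3,0])
for sg in(1,-1):
  for deg in range(-60,151,15):
    phi=np.radians(deg);q=q00.copy();q[5]=0;res=[]
    # start down at lifted pose near tray, choose q6 guess
    best=None
    for q6 in(-2,0,2):
        g,p,T=tippose(phi,0,sg,z=.2);a,e=ik(p,T,np.r_[q00[:5],q6])
        if best is None or e<best[1]: best=(a,e)
    q,e0=best; es=[e0]
    for th in np.radians(range(10,91,8)):
        g,p,T=tippose(phi,th,sg);q,e=ik(p,T,q);es.append(e)
        if e>.02: break
    print(sg,deg,"maxth",round(np.degrees(th)),np.round(e0,3),round(es[-1],3),q.round(2))
E
```

```text
1 -60 maxth 58 0.0 0.03 [ 0.08  0.72  1.43 -1.22  0.94  1.9 ]
1 -45 maxth 58 0.0 0.099 [ 0.07  0.64  1.53 -1.22  0.72  1.75]
1 -30 maxth 50 0.0 0.021 [ 0.01  0.56  1.66 -1.22  0.42  1.56]
1 -15 maxth 50 0.0 0.035 [-0.02  0.5   1.74 -1.22  0.22  1.38]
1 0 maxth 50 0.0 0.053 [-0.15  0.47  1.92  2.37  0.22 -2.48]
1 15 maxth 90 0.0 0.0 [-0.37  0.84  2.26  2.51  1.54 -3.12]
1 30 maxth 90 0.0 0.0 [-0.56  0.84  2.22  2.06  1.53 -3.07]
1 45 maxth 90 0.0 0.0 [-0.67  0.84  2.1   1.68  1.55 -2.94]
1 60 maxth 90 0.0 0.0 [-0.72  0.86  1.94  1.39  1.64 -2.8 ]
1 75 maxth 90 0.0 0.0 [-0.72  0.9   1.74  1.16  1.78 -2.69]
1 90 maxth 90 0.0 0.0 [-0.69  0.97  1.53  0.99  1.97 -2.61]
1 105 maxth 90 0.0 0.0 [-0.64  1.04  1.3   0.85  2.17 -2.57]
1 120 maxth 90 0.0 0.0 [-0.57  1.13  1.07  0.72  2.38 -2.58]
1 135 maxth 90 0.0 0.0 [-0.5   1.23  0.83  0.56  2.59 -2.65]
1 150 maxth 90 0.0 0.049 [-0.44  1.28  0.66  0.28  2.71 -2.88]
-1 -60 maxth 58 0.0 0.03 [ 0.08  0.72  1.43 -1.22  0.94 -1.24]
-1 -45 maxth 58 0.0 0.099 [ 0.07  0.64  1.53 -1.22  0.72 -1.39]
-1 -30 maxth 50 0.0 0.021 [ 0.01  0.56  1.66 -1.22  0.42 -1.58]
-1 -15 maxth 50 0.0 0.035 [-0.02  0.5   1.74 -1.22  0.22 -1.77]
-1 0 maxth 50 0.0 0.053 [-0.15  0.47  1.92  2.37  0.22  0.67]
-1 15 maxth 90 0.0 0.0 [-0.37  0.84  2.26  2.51  1.54  0.02]
-1 30 maxth 90 0.0 0.0 [-0.56  0.84  2.22  2.06  1.53  0.07]
-1 45 maxth 90 0.0 0.0 [-0.67  0.84  2.1   1.68  1.55  0.2 ]
-1 60 maxth 90 0.0 0.0 [-0.72  0.86  1.94  1.39  1.64  0.34]
-1 75 maxth 90 0.0 0.0 [-0.72  0.9   1.74  1.16  1.78  0.45]
-1 90 maxth 90 0.0 0.0 [-0.69  0.97  1.53  0.99  1.97  0.53]
-1 105 maxth 90 0.0 0.0 [-0.64  1.04  1.3   0.85  2.17  0.57]
-1 120 maxth 90 0.0 0.0 [-0.57  1.13  1.07  0.72  2.38  0.56]
-1 135 maxth 90 0.0 0.0 [-0.5   1.23  0.83  0.56  2.59  0.49]
-1 150 maxth 90 0.0 0.049 [-0.44  1.28  0.66  0.28  2.71  0.26]
```

Call:
send_rows(
  deltas=[
    [0, 0, 0, -0.08, 0, 0],
    [0, 0, 0, -0.08, 0, 0],
    [0, 0, 0, -0.08, 0, 0],
    [0, 0, 0, -0.08, 0, 0],
    [0, -0.5, 0, 0, 0, 0],
    [0, -0.5, 0, 0, 0, 0],
    [0, -0.5, 0, 0, 0, 0],
    [0, -0.5, 0, 0, 0, 0],
  ],
)

```text
time_s: 9.38
eef_pos: [0.5161, -0.1093, 0.3452]
tool_rot: [3.13, -0.184, 0.008]
force: [0.9, 0.1, -0.3]
width: 0.0855
gripper_force: 0.0
```

Call:
send_rows(
  deltas=[
    [0, 0, 0, 0, 0, 0.093],
    [0, 0, 0, 0, 0, 0.093],
    [0, 0, 0, 0, 0, 0.093],
    [0, 0, 0, 0, 0, 0.093],
    [0, 0, 0, 0, 0, 0.093],
    [0, 0, 0, 0, 0, 0.093],
    [0, 0, 0, 0, 0, 0.093],
    [0, 0, 0, 0, 0, 0.093],
  ],
)

```text
time_s: 10.38
eef_pos: [0.5161, -0.1109, 0.3451]
tool_rot: [2.175, -2.265, 0.012]
force: [-0.5, 0.3, 0.6]
width: 0.0853
gripper_force: 0.0
```

```bash
python3 - <<'E'
from ik import *
s=log(); go(s,[.465,.0615,.15],Rd(-.035-np.pi/2))
d=optics.get_image("top"); cv2.imwrite("pics/t.png",d["frame"][...,::-1])
for r in rect(d,mask(d,(0,0,10),(180,70,95),(285,275,336,308)),.071,k=1): print(r)
q=s["q"]
for phi,th,z in [(-.035,0,None),(-.035,0,.2),(.3,0,.2),(.7,0,.2),(1.05,0,.2),(1.05,.4,.16),(1.05,.8,.16),(1.05,1.2,.16),(1.05,1.4,.16)]:
    if z is None: t,T=tubrot(phi,0,-1);p=np.array([.465,.0615,.039])
    else: g,p,T=tippose(phi,th,-1,z=z)
    q,e=ik(p,T,q);print(phi,th,p.round(3),q.round(2),round(e,4))
E
```

```text
t 10.38 p [ 0.5161 -0.1109  0.3451] yawx -1.611 z [ 0.004 -0.006 -1.   ] q [-0.42   0.163  1.383 -0.004  1.589  2.762] F [-0.5  0.3  0.6] w 0.0853 g 0.0
turn [-0.002 -0.003 -0.003] then shift [-1.705  0.571  1.951]
(array([0.4666, 0.0611]), array([75.2, 12.8]), 1.537, 172.5)
-0.035 0 [0.465 0.062 0.039] [-0.11  0.35  1.96 -0.    0.83  3.07] 0.0
-0.035 0 [0.786 0.048 0.181] [-0.08  0.73  0.89  0.    1.52  3.1 ] 0.0
0.3 0 [0.749 0.082 0.181] [-0.04  0.66  1.02 -0.    1.46  2.8 ] 0.0
0.7 0 [0.694 0.104 0.181] [-0.01  0.56  1.19 -0.    1.38  2.43] 0.0
1.05 0 [0.642 0.104 0.181] [-0.01  0.47  1.35 -0.    1.32  2.08] 0.0
1.05 0.4 [0.647 0.112 0.142] [-0.21  0.41  1.62  0.45  1.03  1.67] 0.0
1.05 0.8 [0.644 0.107 0.147] [-0.43  0.43  1.82  0.96  1.06  1.1 ] 0.0
1.05 1.2 [0.634 0.09  0.153] [-0.62  0.6   1.93  1.28  1.32  0.63] 0.0
1.05 1.4 [0.627 0.077 0.157] [-0.68  0.72  1.95  1.35  1.49  0.47] 0.0
```

Call:
send_rows(
  deltas=[
    [-0.43, 0.14, 0.2, 0, 0, 0],
    [-0.43, 0.14, 0.3, 0, 0, 0],
    [-0.43, 0.14, 0.3, 0, 0, 0],
    [-0.42, 0.14, 0.3, 0, 0, 0],
    [0, 0, 0.45, 0, 0, 0],
    [0, 0, 0.4, 0, 0, 0],
    [0, 0, 0, 0, 0, 0],
  ],
)

```text
time_s: 11.3
eef_pos: [0.4643, 0.0624, 0.1466]
tool_rot: [2.185, -2.253, -0.001]
force: [-0.6, -0.3, 0.6]
width: 0.0859
gripper_force: 0.0
```

```bash
python3 - <<'E'
from ik import *
s=log(); go(s,[.465,.0613,.039],Rd(-.035-np.pi/2))
E
```

```text
t 11.3 p [0.4643 0.0624 0.1466] yawx -1.601 z [-0.003 -0.002 -1.   ] q [-1.030e-01  1.940e-01  1.844e+00 -2.000e-03  1.107e+00  3.070e+00] F [-0.6 -0.3  0.6] w 0.0859 g 0.0
turn [ 0.001 -0.001  0.002] then shift [ 0.011 -0.008  1.076]
```

Call:
send_rows(
  deltas=[
    [0, 0, 0.4, 0, 0, 0],
    [0, 0, 0.4, 0, 0, 0],
    [0, 0, 0.28, 0, 0, 0],
    [0, 0, 0, 0, 0, 0],
  ],
)

```text
time_s: 11.8
eef_pos: [0.4663, 0.0617, 0.0401]
tool_rot: [2.184, -2.258, 0.001]
force: [-0.5, 0.9, -0.1]
width: 0.0856
gripper_force: 0.0
```

Call:
send_rows(
  deltas=[
    [0, 0, 0, 0, 0, 0],
    [0, 0, 0, 0, 0, 0],
    [0, 0, 0, 0, 0, 0],
    [0, 0, 0, 0, 0, 0],
    [0, 0, 0, 0, 0, 0],
    [0, 0, 0, 0, 0, 0],
  ],
  grip=0,
  newtons=90,
)

```text
time_s: 12.55
eef_pos: [0.466, 0.0617, 0.04]
tool_rot: [-2.181, 2.26, -0.001]
force: [-1.1, 1.0, 5.9]
width: 0.0127
gripper_force: 87.6
```

```bash
python3 - <<'E'
from ik import *
s=log()
E
```

```text
t 12.55 p [0.466  0.0617 0.04  ] yawx -1.606 z [ 0.001 -0.    -1.   ] q [-0.106  0.345  1.96   0.     0.835  3.071] F [-1.1  1.   5.9] w 0.0127 g 87.6
```

Call:
send_rows(
  deltas=[
    [0, 0, -0.1, 0, 0, 0],
    [0, 0, -0.25, 0, 0, 0],
    [0, 0, -0.4, 0, 0, 0],
    [0, 0, -0.4, 0, 0, 0],
    [0, 0, -0.35, 0, 0, 0],
    [0, 0, 0, 0, 0, 0],
  ],
)

```text
time_s: 13.3
eef_pos: [0.4673, 0.0616, 0.1923]
tool_rot: [-2.179, 2.258, -0.007]
force: [0.1, 0.4, -2.8]
width: 0.0129
gripper_force: 88.0
```

Call:
send_rows(
  deltas=[
    [0, 0, 0, 0, 0, -0.04],
    [0, 0, 0, 0, 0, -0.07],
    [0, 0, 0, 0, 0, -0.08],
    [0, 0, 0, 0, 0, -0.08],
    [0, 0, 0, 0, 0, -0.08],
    [0, 0, 0, 0, 0, -0.08],
    [0, 0, 0, 0, 0, -0.072],
    [0, 0, 0, 0, 0, -0.04],
  ],
)

```text
time_s: 14.3
eef_pos: [0.4643, 0.0618, 0.1877]
tool_rot: [3.036, -0.806, -0.006]
force: [-0.4, -0.0, -2.3]
width: 0.013
gripper_force: 88.0
```

```bash
python3 - <<'E'
from ik import *
s=log(); g,p,T=tippose(1.05,0.,-1,z=.18); go(s,p,T)
d=optics.get_image("side"); cv2.imwrite("pics/side2.png",d["frame"][...,::-1])
E
```

```text
t 14.3 p [0.4643 0.0618 0.1877] yawx -0.519 z [-0.004  0.    -1.   ] q [-0.107  0.15   1.785 -0.     1.21   1.983] F [-0.4 -0.  -2.3] w 0.013 g 88.0
turn [0.001 0.002 0.001] then shift [ 1.333 -1.246  0.267]
```

View pics/side2.png

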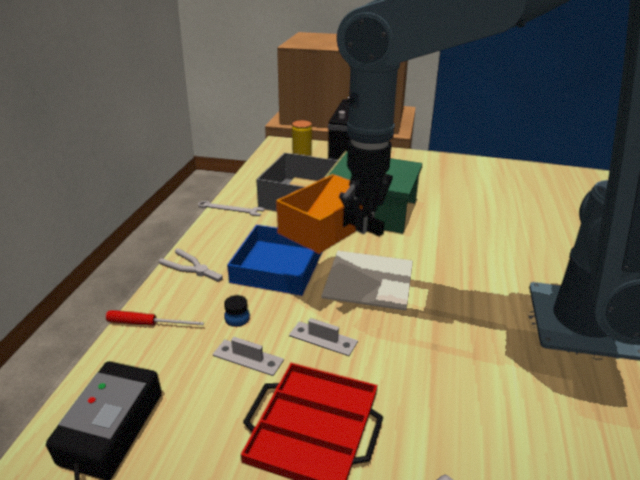

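The side view shows the tub level in the grip at (320,210), with the tile at (370,278) and the tray clear.

Call:
send_rows(
  deltas=[
    [0.2, -0.19, 0, 0, 0, 0],
    [0.29, -0.27, 0.05, 0, 0, 0],
    [0.29, -0.27, 0.05, 0, 0, 0],
    [0.29, -0.27, 0.05, 0, 0, 0],
    [0.26, -0.25, 0.05, 0, 0, 0],
    [0, 0, 0, 0.04, 0, 0],
    [0, 0, 0, 0.06, 0, 0],
    [0, 0, 0, 0.06, 0, 0],
  ],
)

```text
time_s: 15.35
eef_pos: [0.6424, 0.104, 0.1676]
tool_rot: [-2.731, 0.732, -0.115]
force: [-0.7, 0.5, -2.3]
width: 0.0127
gripper_force: 88.2
```

Call:
send_rows(
  deltas=[
    [0, 0, 0, 0.06, 0, 0],
    [0, 0, 0, 0.06, 0, 0],
    [0, 0, 0, 0.06, 0, 0],
    [0, 0, 0, 0.06, 0, 0],
    [0, 0, 0, 0, 0, 0],
  ],
)

```text
time_s: 15.98
eef_pos: [0.6414, 0.1025, 0.1662]
tool_rot: [-2.276, 0.617, -0.25]
force: [-0.1, -0.6, -2.9]
width: 0.0123
gripper_force: 88.3
```

```bash
python3 - <<'E'
from ik import *
s=log(); g,p,T=tippose(1.05,.8,-1,z=.16); go(s,p,T)
g,p,T=tippose(1.05,1.36,-1,lip=np.array([.035,0]),z=.165); go(s,p,T);print(p)
E
```

```text
t 15.97 p [0.6414 0.1025 0.1662] yawx -0.526 z [ 0.355  0.622 -0.698] q [-0.435  0.402  1.8    0.933  1.092  1.145] F [-0.1 -0.6 -2.9] w 0.0123 g 88.3
turn [ 0.001  0.001 -0.005] then shift [-0.001  0.106  0.17 ]
turn [ 0.281 -0.001 -0.005] then shift [-0.001  0.095 -0.194]
[0.63094064 0.08433113 0.16102447]
```

Call:
send_rows(
  deltas=[
    [0, 0.03, -0.04, 0.05, 0, 0],
    [0, 0.02, -0.05, 0.06, 0, 0],
    [0, 0.02, -0.05, 0.06, 0, 0],
    [0, 0.02, -0.05, 0.06, 0, 0],
    [0, 0, 0, 0.05, 0, 0],
    [0, 0, 0, 0, 0, 0],
    [0, 0, 0, 0, 0, 0],
    [0, 0, 0, 0, 0, 0],
  ],
)

```text
time_s: 16.98
eef_pos: [0.6331, 0.0862, 0.1736]
tool_rot: [-1.739, 0.461, -0.376]
force: [1.2, -0.0, -0.5]
width: 0.0132
gripper_force: 88.7
```

```bash
python3 - <<'E'
from ik import *
s=log()
d=optics.get_image("side"); cv2.imwrite("pics/side3.png",d["frame"][130:330,180:430,::-1].repeat(3,0).repeat(3,1))
E
```

```text
t 16.98 p [0.6331 0.0862 0.1736] yawx -0.521 z [ 0.487  0.848 -0.211] q [-0.655  0.659  1.939  1.347  1.457  0.539] F [ 1.2 -0.  -0.5] w 0.0132 g 88.7
```

View pics/side3.png

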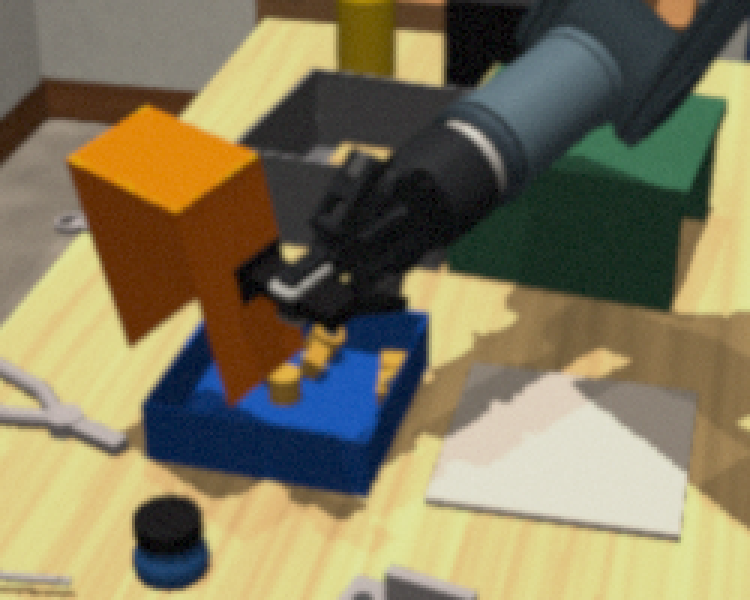

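All three clamps lie in the tray, at crop (285,385), (322,350) and (390,370), and the tub is empty. I'll bring the tub back upright next.

Call:
send_rows(
  deltas=[
    [0, -0.1, 0, -0.06, 0, 0],
    [0, -0.1, 0, -0.08, 0, 0],
    [0, 0, 0, -0.08, 0, 0],
    [0, 0, 0, -0.08, 0, 0],
    [0, 0, 0, -0.08, 0, 0],
    [0, 0, 0, -0.08, 0, 0],
    [0, 0, 0, -0.08, 0, 0],
    [0, 0, 0, -0.08, 0, 0],
  ],
)

```text
time_s: 18.02
eef_pos: [0.6356, 0.0904, 0.1944]
tool_rot: [-2.927, 0.783, -0.051]
force: [-0.7, 0.5, -2.5]
width: 0.0126
gripper_force: 88.6
```

Call:
send_rows(
  deltas=[
    [0, 0, 0, -0.058, 0, 0],
    [0, 0, 0, 0, 0, 0],
  ],
)

```text
time_s: 18.27
eef_pos: [0.6358, 0.0929, 0.1926]
tool_rot: [-3.032, 0.804, -0.004]
force: [0.3, -0.1, -1.3]
width: 0.0127
gripper_force: 88.6
```

```bash
python3 - <<'E'
from ik import *
s=log(); go(s,[.464,.056,.19],Rd(1.05-np.pi/2)); go(s,[.464,.056,.19],Rd(-.035-np.pi/2))
E
```

```text
t 18.27 p [0.6358 0.0929 0.1926] yawx -0.518 z [ 0.003  0.004 -1.   ] q [-0.031  0.447  1.357  0.004  1.335  2.058] F [ 0.3 -0.1 -1.3] w 0.0127 g 88.6
turn [-0.003 -0.     0.001] then shift [-1.307  1.175  0.026]
turn [-0.003  0.001  0.544] then shift [0.429 1.704 0.026]
```

Call:
send_rows(
  deltas=[
    [-0.3, 0.27, 0, 0, 0, 0],
    [-0.35, 0.31, 0, 0, 0, 0],
    [-0.35, 0.31, 0, 0, 0, 0],
    [-0.3, 0.28, 0, 0, 0, 0],
    [0, 0, 0, 0, 0, 0.06],
    [0, 0, 0, 0, 0, 0.08],
    [0, 0, 0, 0, 0, 0.08],
    [0, 0, 0, 0, 0, 0.08],
  ],
)

```text
time_s: 19.27
eef_pos: [0.4637, 0.0534, 0.1917]
tool_rot: [-2.648, 1.677, -0.0]
force: [0.3, 0.3, -1.5]
width: 0.0131
gripper_force: 88.7
```

Call:
send_rows(
  deltas=[
    [0, 0, 0, 0, 0, 0.08],
    [0, 0, 0, 0, 0, 0.08],
    [0, 0, 0, 0, 0, 0.08],
    [0, 0, 0, 0, 0, 0],
    [0, 0, 0, 0, 0, 0],
  ],
)

```text
time_s: 19.9
eef_pos: [0.4642, 0.0535, 0.1916]
tool_rot: [-2.185, 2.25, 0.002]
force: [-0.3, 0.0, -0.3]
width: 0.0125
gripper_force: 88.6
```

```bash
python3 - <<'E'
from ik import *
s=log(); go(s,[.464,.056,.042],Rd(-.035-np.pi/2))
E
```

```text
t 19.9 p [0.4642 0.0535 0.1916] yawx -1.6 z [ 0.003  0.004 -1.   ] q [-0.128  0.14   1.787  0.005  1.212  3.041] F [-0.3  0.  -0.3] w 0.0125 g 88.6
turn [-0.001  0.002  0.003] then shift [-0.025  0.002  1.496]
```

Call:
send_rows(
  deltas=[
    [0, 0, 0.4, 0, 0, 0],
    [0, 0, 0.4, 0, 0, 0],
    [0, 0, 0.4, 0, 0, 0],
    [0, 0, 0.2, 0, 0, 0],
    [0, 0, 0.07, 0, 0, 0],
    [0, 0, 0.03, 0, 0, 0],
    [0, 0, 0.02, 0, 0, 0],
    [0, 0, 0, 0, 0, 0],
  ],
)

```text
time_s: 20.9
eef_pos: [0.4656, 0.0542, 0.0403]
tool_rot: [-2.183, 2.252, -0.001]
force: [0.8, 0.4, 0.6]
width: 0.0128
gripper_force: 89.0
```

Call:
send_rows(
  deltas=[
    [0, 0, 0, 0, 0, 0],
    [0, 0, 0, 0, 0, 0],
    [0, 0, 0, 0, 0, 0],
    [0, 0, 0, 0, 0, 0],
    [0, 0, -0.4, 0, 0, 0],
    [0, 0, -0.5, 0, 0, 0],
    [0, 0, -0.5, 0, 0, 0],
    [0, 0, -0.5, 0, 0, 0],
  ],
  grip=1,
)

```text
time_s: 21.9
eef_pos: [0.4641, 0.0536, 0.2311]
tool_rot: [-2.184, 2.253, 0.002]
force: [0.6, -0.1, 0.5]
width: 0.0853
gripper_force: 0.0
```

```bash
python3 - <<'E'
from ik import *
s=log()
d=optics.get_image("side"); cv2.imwrite("pics/side4.png",d["frame"][:,:,::-1])
d=optics.get_image("top"); np.savez("pics/t.npz",**d)
for r in rect(d,mask(d,(0,0,90),(180,30,255),(205,170,300,310)),.005,k=2): print("brk",r)
for r in rect(d,mask(d,(8,130,60),(18,255,255),(320,240,410,350)),.08,k=1): print("tub",r)
E
```

```text
t 21.9 p [0.4641 0.0536 0.2311] yawx -1.602 z [ 0.002  0.003 -1.   ] q [-0.127  0.107  1.724  0.004  1.309  3.045] F [ 0.6 -0.1  0.5] w 0.0853 g 0.0
brk (array([0.6244, 0.2233]), array([124.8,  43.8]), -0.179, 974.5)
brk (array([0.5617, 0.1589]), array([44. , 35.1]), 1.337, 237.5)
tub (array([ 0.4575, -0.0427]), array([164.2, 104. ]), -0.001, 2053.5)
```

View pics/side4.png

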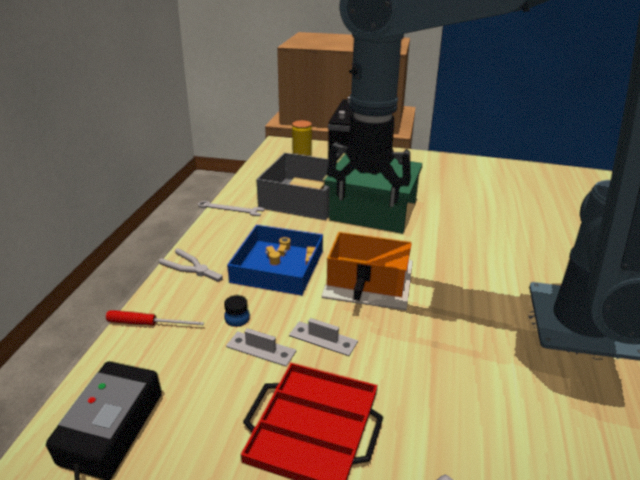

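The side view shows the tub upright on the tile at (370,265) and the clamps in the tray at (285,250). The left bracket has been knocked aside and now sits at about (262,345).

Call:
send_rows(
  deltas=[
    [0, 0, 0, 0, 0, -0.085],
    [0, 0, 0, 0, 0, -0.085],
    [0, 0, 0, 0, 0, -0.085],
    [0, 0, 0, 0, 0, -0.085],
    [0, 0, 0, 0, 0, -0.085],
    [0, 0, 0, 0, 0, -0.085],
    [0, 0, 0, 0, 0, -0.09],
    [0, 0, 0, 0, 0, -0.09],
  ],
  grip=0.65,
)

```text
time_s: 23.0
eef_pos: [0.4639, 0.0536, 0.2285]
tool_rot: [-3.12, 0.339, 0.0]
force: [-0.4, -0.5, 0.7]
width: 0.0554
gripper_force: 0.0
```

```bash
python3 - <<'E'
from ik import *
s=log(); go(s,[.5174,.169,.08],Rd(-.221))
d=optics.get_image("top")
for r in rect(d,mask(d,(0,0,90),(180,30,255),(205,170,300,310)),.005,k=2): print("brk",r)
E
```

```text
t 23.0 p [0.4639 0.0536 0.2285] yawx -0.216 z [ 0.     0.004 -1.   ] q [-0.127  0.109  1.728  0.004  1.304  1.659] F [-0.4 -0.5  0.7] w 0.0554 g 0.0
turn [-0.002  0.     0.002] then shift [ 0.269 -1.243  1.485]
brk (array([0.6244, 0.2233]), array([124.8,  43.7]), -0.179, 972.5)
brk (array([0.5483, 0.1619]), array([62.2, 44.2]), -0.214, 245.5)
```

Call:
send_rows(
  deltas=[
    [0.06, -0.31, 0.1, 0, 0, 0],
    [0.07, -0.31, 0.4, 0, 0, 0],
    [0.07, -0.31, 0.5, 0, 0, 0],
    [0.07, -0.31, 0.48, 0, 0, 0],
    [0, 0, 0.3, 0, 0, 0],
    [0, 0, 0, 0, 0, 0],
  ],
)

```text
time_s: 23.8
eef_pos: [0.5156, 0.1692, 0.0488]
tool_rot: [-3.12, 0.35, 0.009]
force: [-0.9, -0.8, 0.3]
width: 0.0555
gripper_force: 0.0
```

```bash
python3 - <<'E'
from ik import *
s=log(); go(s,[.5174,.169,.013],Rd(-.221))
d=optics.get_image("wrist");T=wristT(s,d)
cv2.imwrite("pics/w1.png",d["frame"][:,:,::-1])
E
```

```text
t 23.8 p [0.5156 0.1692 0.0488] yawx -0.224 z [-0.005  0.003 -1.   ] q [0.109 0.439 1.772 0.004 0.936 1.901] F [-0.9 -0.8  0.3] w 0.0555 g 0.0
turn [-0.001  0.003 -0.001] then shift [ 0.018 -0.002  0.358]
```

View pics/w1.png

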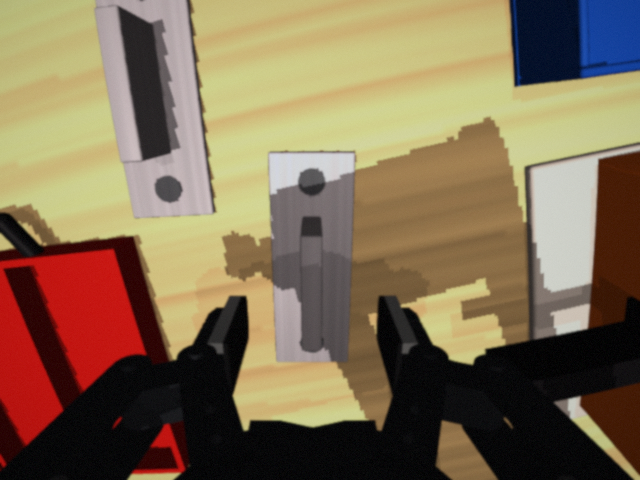

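The wrist view shows the bracket's rib, at (312,290), centred between the fingers.

Call:
send_rows(
  deltas=[
    [0.01, 0, 0.2, 0, 0, 0],
    [0, 0, 0.15, 0, 0, 0],
    [0, 0, 0, 0, 0, 0],
  ],
)

```text
time_s: 24.22
eef_pos: [0.5191, 0.1688, 0.0169]
tool_rot: [-3.119, 0.35, -0.001]
force: [-0.3, 0.8, -0.1]
width: 0.0552
gripper_force: 0.0
```

Call:
send_rows(
  deltas=[
    [0, 0, 0, 0, 0, 0],
    [0, 0, 0, 0, 0, 0],
    [0, 0, 0, 0, 0, 0],
    [0, 0, 0, 0, 0, 0],
    [0, 0, -0.2, 0, 0, 0],
    [0, 0, -0.4, 0, 0, 0],
    [0, 0, -0.3, 0, 0, 0],
    [0, 0, 0, 0, 0, 0],
  ],
  grip=0,
  newtons=60,
)

```text
time_s: 25.22
eef_pos: [0.521, 0.169, 0.1092]
tool_rot: [-3.117, 0.348, -0.01]
force: [0.4, -0.3, -2.4]
width: 0.0088
gripper_force: 60.1
```

```bash
python3 - <<'E'
from ik import *
s=log(); go(s,[.4894,.3707,.1],Rd(-.123))
E
```

```text
t 25.23 p [0.521  0.169  0.1092] yawx -0.222 z [ 0.007  0.004 -1.   ] q [0.108 0.362 1.711 0.004 1.06  1.899] F [ 0.4 -0.3 -2.4] w 0.0088 g 60.1
turn [-0.003 -0.003 -0.05 ] then shift [-0.561 -1.963  0.092]
```

Call:
send_rows(
  deltas=[
    [0, 0, 0, -0.003, -0.003, -0.05],
    [-0.1, -0.35, 0, 0, 0, 0],
    [-0.12, -0.43, 0, 0, 0, 0],
    [-0.12, -0.43, 0, 0, 0, 0],
    [-0.11, -0.4, 0, 0, 0, 0],
    [-0.1, -0.35, 0.1, 0, 0, 0],
    [0, 0, 0, 0, 0, 0],
    [0, 0, 0, 0, 0, 0],
  ],
)

```text
time_s: 26.22
eef_pos: [0.4877, 0.3693, 0.0953]
tool_rot: [3.132, -0.191, -0.011]
force: [-0.3, -0.7, -0.5]
width: 0.0086
gripper_force: 60.0
```

```bash
python3 - <<'E'
from ik import *
s=log(); go(s,[.491,.3707,.022],Rd(-.123))
d=optics.get_image("wrist");cv2.imwrite("pics/w2.png",d["frame"][:,:,::-1])
E
```

```text
t 26.23 p [0.4877 0.3693 0.0953] yawx -0.122 z [-0.007 -0.003 -1.   ] q [4.660e-01 4.880e-01 1.547e+00 1.000e-03 1.115e+00 2.158e+00] F [-0.3 -0.7 -0.5] w 0.0086 g 60.0
turn [0.002 0.003 0.001] then shift [ 0.031 -0.018  0.733]
```

View pics/w2.png

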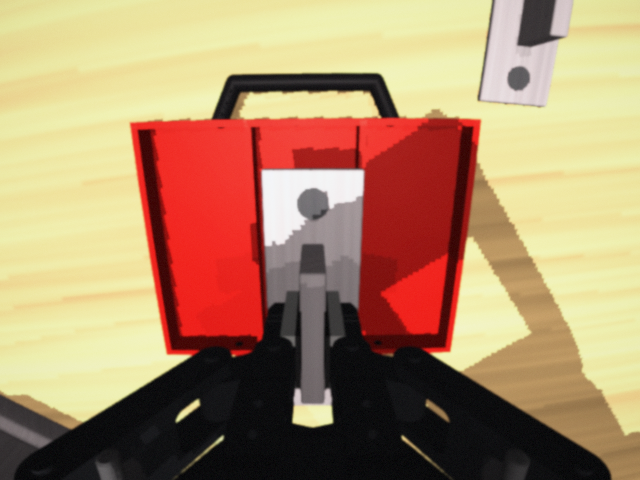

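The bracket hangs centred over the middle compartment (plate columns 262–364, compartment 258–360).

Call:
send_rows(
  deltas=[
    [0.02, -0.01, 0.3, 0.002, 0.003, 0],
    [0.01, -0.01, 0.25, 0, 0, 0],
    [0, 0, 0.12, 0, 0, 0],
    [0, 0, 0.05, 0, 0, 0],
    [0, 0, 0.01, 0, 0, 0],
    [0, 0, 0, 0, 0, 0],
  ],
)

```text
time_s: 27.02
eef_pos: [0.4923, 0.3719, 0.0247]
tool_rot: [-3.133, 0.192, -0.004]
force: [0.4, -0.6, -1.4]
width: 0.0089
gripper_force: 60.1
```

Call:
send_rows(
  deltas=[
    [0, 0, 0, 0, 0, 0],
    [0, 0, 0, 0, 0, 0],
    [0, 0, 0, 0, 0, 0],
    [0, 0, -0.2, 0, 0, 0],
    [0, 0, -0.4, 0, 0, 0],
    [0, 0, -0.4, 0, 0, 0],
    [0, 0, 0, 0, 0, 0],
  ],
  grip=0.25,
)

```text
time_s: 27.9
eef_pos: [0.4939, 0.3728, 0.128]
tool_rot: [-3.13, 0.191, -0.013]
force: [0.6, 0.3, 0.1]
width: 0.0213
gripper_force: 0.0
```

```bash
python3 - <<'E'
from ik import *
s=log(); go(s,[.6244,.2233,.1],Rd(-.179))
E
```

```text
t 27.9 p [0.4939 0.3728 0.128 ] yawx -0.122 z [ 0.009  0.005 -1.   ] q [4.660e-01 4.560e-01 1.510e+00 1.000e-03 1.166e+00 2.158e+00] F [0.6 0.3 0.1] w 0.0213 g 0.0
turn [-0.003 -0.004  0.028] then shift [1.551 1.238 0.28 ]
```

Call:
send_rows(
  deltas=[
    [0, 0, 0, -0.003, -0.004, 0.028],
    [0.25, 0.2, 0, 0, 0, 0],
    [0.35, 0.28, 0, 0, 0, 0],
    [0.35, 0.28, 0.1, 0, 0, 0],
    [0.35, 0.28, 0.1, 0, 0, 0],
    [0.25, 0.2, 0.1, 0, 0, 0],
    [0, 0, 0, 0, 0, 0],
    [0, 0, 0, 0, 0, 0],
  ],
  grip=0.65,
)

```text
time_s: 28.9
eef_pos: [0.6211, 0.2221, 0.0925]
tool_rot: [3.126, -0.28, -0.014]
force: [-0.2, 0.6, -0.5]
width: 0.0555
gripper_force: 0.0
```

```bash
python3 - <<'E'
from ik import *
s=log(); go(s,[.6244,.2233,.016],Rd(-.179))
d=optics.get_image("wrist");cv2.imwrite("pics/w3.png",d["frame"][:,:,::-1])
E
```

```text
t 28.9 p [0.6211 0.2221 0.0925] yawx -0.178 z [-0.009 -0.003 -1.   ] q [ 1.750e-01  5.680e-01  1.415e+00 -1.000e-03  1.169e+00  1.925e+00] F [-0.2  0.6 -0.5] w 0.0555 g 0.0
turn [0.002 0.004 0.   ] then shift [ 0.031 -0.017  0.765]
```

View pics/w3.png

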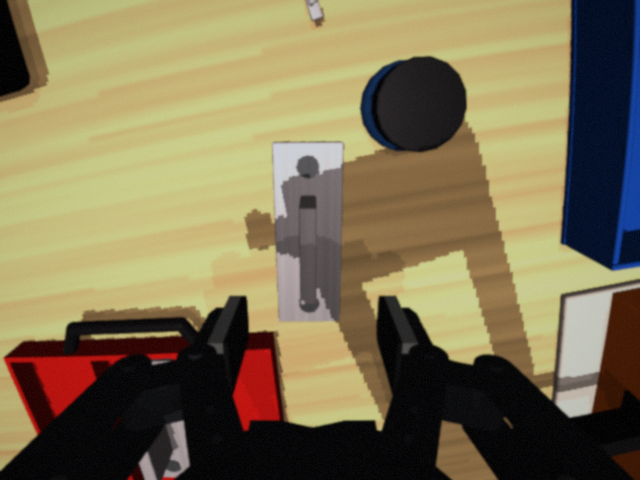

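The remaining bracket, at (308,230), sits ahead of the fingers as computed, and the jar is clear at (415,103).

Call:
send_rows(
  deltas=[
    [0.02, -0.01, 0.3, 0.002, 0.004, 0],
    [0.01, -0.01, 0.3, 0, 0, 0],
    [0, 0, 0.15, 0, 0, 0],
    [0, 0, 0, 0, 0, 0],
  ],
)

```text
time_s: 29.45
eef_pos: [0.6238, 0.2239, 0.0175]
tool_rot: [3.128, -0.278, -0.001]
force: [0.2, -0.1, 0.3]
width: 0.0553
gripper_force: 0.0
```

Call:
send_rows(
  deltas=[
    [0, 0, 0, 0, 0, 0],
    [0, 0, 0, 0, 0, 0],
    [0, 0, 0, 0, 0, 0],
    [0, 0, 0, 0, 0, 0],
    [0, 0, -0.2, 0, 0, 0],
    [0, 0, -0.4, 0, 0, 0],
    [0, 0, -0.4, 0, 0, 0],
    [0, 0, 0, 0, 0, 0],
  ],
  grip=0,
)

```text
time_s: 30.45
eef_pos: [0.6276, 0.2238, 0.1236]
tool_rot: [-3.127, 0.279, -0.015]
force: [0.7, -0.9, -0.6]
width: 0.0084
gripper_force: 59.5
```

```bash
python3 - <<'E'
from ik import *
s=log(); go(s,[.483,.305,.1],Rd(-.123))
E
```

```text
t 30.45 p [0.6276 0.2238 0.1236] yawx -0.178 z [ 0.01   0.001 -1.   ] q [ 1.760e-01  5.390e-01  1.382e+00 -1.000e-03  1.211e+00  1.925e+00] F [ 0.7 -0.9 -0.6] w 0.0084 g 59.5
turn [-0.001 -0.005 -0.028] then shift [-1.535 -0.629  0.236]
```

Call:
send_rows(
  deltas=[
    [0, 0, 0, -0.001, -0.005, -0.028],
    [-0.25, -0.1, 0, 0, 0, 0],
    [-0.35, -0.14, 0, 0, 0, 0],
    [-0.35, -0.14, 0.1, 0, 0, 0],
    [-0.35, -0.14, 0.1, 0, 0, 0],
    [-0.25, -0.11, 0.05, 0, 0, 0],
    [0, 0, 0, 0, 0, 0],
    [0, 0, 0, 0, 0, 0],
  ],
)

```text
time_s: 31.45
eef_pos: [0.4791, 0.3044, 0.0946]
tool_rot: [3.134, -0.191, -0.013]
force: [0.5, -1.1, -1.6]
width: 0.0089
gripper_force: 59.4
```

```bash
python3 - <<'E'
from ik import *
s=log(); go(s,[.4815,.3052,.0215],Rd(-.123))
d=optics.get_image("wrist");cv2.imwrite("pics/w4.png",d["frame"][:,:,::-1])
E
```

```text
t 31.45 p [0.4791 0.3044 0.0946] yawx -0.122 z [-0.008 -0.001 -1.   ] q [3.680e-01 4.190e-01 1.663e+00 2.000e-03 1.067e+00 2.060e+00] F [ 0.5 -1.1 -1.6] w 0.0089 g 59.4
turn [0.001 0.004 0.001] then shift [ 0.023 -0.01   0.731]
```

View pics/w4.png

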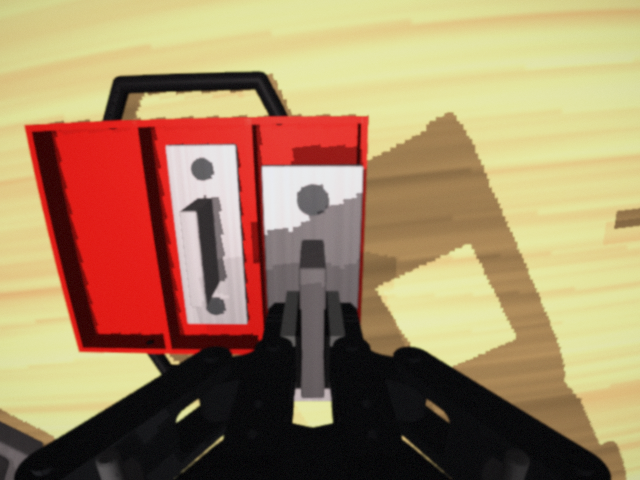

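The first bracket lies flat in the middle compartment at (205,235). The second hangs over the right one at (312,240).

Call:
send_rows(
  deltas=[
    [0.01, -0.01, 0.3, 0.001, 0.004, 0],
    [0.01, 0, 0.25, 0, 0, 0],
    [0, 0, 0.12, 0, 0, 0],
    [0, 0, 0.06, 0, 0, 0],
    [0, 0, 0.02, 0, 0, 0],
    [0, 0, 0, 0, 0, 0],
  ],
)

```text
time_s: 32.25
eef_pos: [0.4806, 0.3046, 0.0235]
tool_rot: [3.135, -0.192, 0.0]
force: [-10.3, -7.0, 27.6]
width: 0.0083
gripper_force: 63.5
```

Call:
send_rows(
  deltas=[
    [0, 0, 0, 0, 0, 0],
    [0, 0, 0, 0, 0, 0],
    [0, 0, 0, 0, 0, 0],
    [0, 0, -0.2, 0, 0, 0],
    [0, 0, -0.5, 0, 0, 0],
    [0, 0, -0.5, 0, 0, 0],
    [-0.3, 0.4, -0.4, 0, 0, 0],
    [-0.3, 0.5, 0, 0, 0, 0],
  ],
  grip=0.25,
)

```text
time_s: 33.25
eef_pos: [0.4126, 0.2245, 0.1816]
tool_rot: [-3.134, 0.189, -0.01]
force: [0.5, -0.9, 0.2]
width: 0.0211
gripper_force: 0.0
```

Call:
send_rows(
  deltas=[
    [-0.3, 0.5, 0, 0, 0, 0],
    [-0.3, 0.5, 0, 0, 0, 0],
    [-0.2, 0.5, 0, 0, 0, 0],
    [0, 0.5, 0, 0, 0, 0],
    [0, 0.5, 0, 0, 0, 0],
    [0, 0.5, 0, 0, 0, 0],
    [0, 0, 0, 0, 0, 0],
  ],
)

```text
time_s: 34.12
eef_pos: [0.2948, -0.0674, 0.179]
tool_rot: [3.134, -0.205, 0.0]
force: [0.4, 0.7, 0.9]
width: 0.0213
gripper_force: 0.0
```

```bash
python3 - <<'E'
from ik import *
s=log()
d=optics.get_image("top"); cv2.imwrite("pics/top9.png",d["frame"][:,:,::-1])
for r in rect(d,mask(d,(0,0,80),(180,40,255),(120,235,240,325)),.009,k=3): print("brk",r)
for r in rect(d,mask(d,(8,130,60),(18,255,255),(320,240,410,350)),.08,k=1): print("tub",r)
E
```

```text
t 34.12 p [ 0.2948 -0.0674  0.179 ] yawx -0.131 z [-0.    -0.001 -1.   ] q [-5.980e-01 -1.720e-01  2.126e+00 -1.000e-03  1.187e+00  1.103e+00] F [0.4 0.7 0.9] w 0.0213 g 0.0
brk (array([0.4799, 0.3045]), array([124.3,  43.3]), -0.123, 968.0)
brk (array([0.4897, 0.3715]), array([124.2,  43.6]), -0.127, 956.5)
tub (array([ 0.4577, -0.0418]), array([161.8, 104.8]), -0.032, 3658.5)
```

View pics/top9.png

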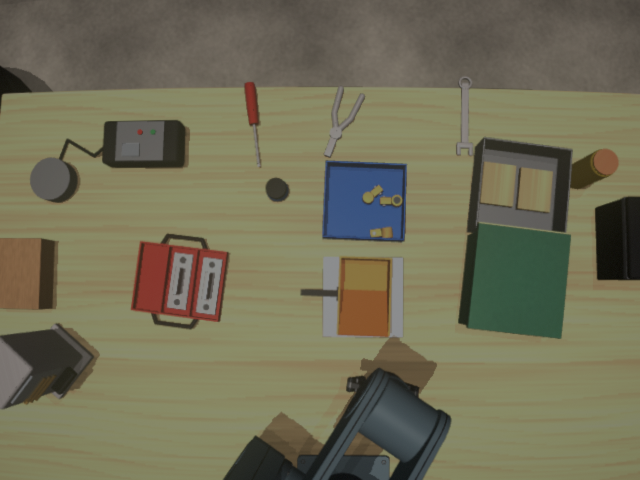

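The top view shows everything in place. Both brackets lie in compartments at (180,280) and (210,282), three clamps are in the tray around (380,205), and the tub is on its tile at (365,297). Both offcuts are in the bin at (517,185), and the jar is unmoved at (277,189).

```bash
python3 -c "
from bench import manip
print(manip.finish_job())"
```

```text
the job is handed in; nothing more can be done
None
```

I handed the job in with both brackets in the caddy, all three clamps in the tray, the empty tub back on its tile, both offcuts in the bin and the grease jar untouched; the hand-in call returned no verdict.

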